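# File a borehole's samples in the rack, deepest first

## Robot

A 7-joint arm with a two-finger parallel gripper is mounted at the origin on a cart in front of the work surface, level with it; the furniture and walls round the work are solid. World frame = base frame: x ahead of the robot, y to its left, z up, the work surface at z = 0. Lengths are in m, angles in rad, forces in N, time in s.
With the tool pointing down it reaches from about 0.4 to 0.875 m from the base axis. Payload 19.3 kg.
Tool frame: the origin (TCP) lies at the very end of the fingers, on their centre line; the grasp point (between the pads) lies 19 mm behind it; z points along the fingers, y is the line along which they close (so a half turn about z gives the same grasp; the last joint's range is limited). The gripper opens to 85 mm and grips with 20 to 120 N. Pads are 22 mm wide; open, the fingers measure 114 mm over their backs; the gripper's body (76 mm by 85 mm) begins 54 mm behind the grasp point. The pads swing forward as they close: fully open they stand 13 mm farther back than shut.
Start: joints at [1.263, 0.521, -0.036, 1.599, 0.021, 1.021, -0.113], TCP at [0.147, -0.607, 0.231] pointing down, gripper open.
Joint ranges: [-2.91, 2.91], [-0.3, 2.13], [-1.5, 1.42], [0.17, 2.43], [-1.26, 4.41], [0.16, 1.93], [-2.52, 2.52]. Speed limits (rad/s): [1.89, 1.89, 2.39, 2.39, 3.01, 3.01, 3.01].

## Interface

Orientations are given as [roll, pitch, yaw] about the fixed x, y, z axes, in that order (R = Rz(yaw) Ry(pitch) Rx(roll)).
In Python, from workcell import bot gives the robot as it stands.
- The arm moves only by the tool servo_tool, never from a script. Its argument "plan" is a list of rows, each a list of 7 numbers: the finger opening in cm, from 0 to 8.54, then the shift along the tool's x, y, z in cm, then the turn, a rotation vector about the tool's x, y, z in degrees. In form: [[fingers, x, y, z, wx, wy, wz], ...]. A call has 1 to 10 rows; each row is the pose to reach, as a shift and turn from the pose commanded when the call began, along the tool's axes at that moment; what a row does not reach only later rows make up. A row lasts 1/10 s, in which the tool goes at most 50 mm and 8.59 degrees, less where a joint would pass 70% of its speed; a pose out of reach is approached as far as the arm can. A call with a gripper value outside its range is refused whole. The fingers move at their own pace and stop on an object; "force" is the grip in N (left out, the last holds). Time passes only in rows, so rows that repeat a pose let the fingers close. It gives the time, the measured TCP pose, the force, the opening and the grip force at its end, in the units of the state.
- bot.observe(): the state, without advancing time (a new reading comes with each control period).
- bot.grab_frame(name): name is "side" or "top" or "wrist"; returns a dict with "frame" (480x640x3 uint8, blue, green, red), "mtx" (3x3 intrinsics, pixels), "R" (3x3) and "t" (3): a world point X has camera coordinates R X + t; the wrist camera has in their place "T_tool_cam" (4x4, takes a point from camera to tool coordinates, whose origin is the TCP and whose axes are the flange's). Camera axes: x right, y down, z forward; pixel columns grow to the right and rows downward; lengths in m; the calibration is good to about 2 mm. A picture is of the moment at which its call begins: read the wrist's pose just before it. There is no depth.
- bot.job_done(): hands the job in; it is judged then, once.
The state is a dict: "clock": time; "qpos": joint angles; "qd": joint speeds; "joint_efforts": joint torques, N m; "position": TCP position; "tool_rot": TCP orientation; "force": force on the tool from outside, world axes, zero at the start; "moment": the same for the moment, N m; "grip_width": finger opening in m; "finger_force": force on a finger pad.
Only numpy, scipy, OpenCV 4.12 (cv2) and the standard library are available. Lean on these libraries where they do the work, as an engineer would, in place of code of your own. Each camera call takes 0.05 s, during which the arm holds its last target. There are 200 camera calls.

## Task

The four samples of one borehole stand in a row of white card trays, the top of the hole at the left end as the robot sees it; file them in the dark wooden rack, which is read from the bottom of the hole up, so in reverse order: the leftmost sample goes in the rightmost pocket, the next one in the pocket beside it, and so on. Each sample ends alone in its pocket, upright and standing flat on the pocket's floor. Do not tip a sample over on the way, and leave the dish of grains at the back where it is.

Things in the scene. Friction and masses are not known exactly. Their poses are not given: they have to be found in the camera images.
- large_box: sample: the largest clear plastic specimen box with a white base and a grey stone inside, lid fixed, 45 x 45 x 38 mm high, about 60 g. Origin at the centre of its underside, z up, x and y along its sides.
- black_base_box: sample: clear plastic specimen box with a black base and a brown stone inside, lid fixed, 32 (x) x 29 (y) x 35 mm high, about 60 g. Origin at the centre of its underside, z up, x and y along its sides.
- small_box: sample: small clear plastic specimen box with a white base and a grey stone inside, lid fixed, 30 x 30 x 36 mm high, about 60 g. Origin at the centre of its underside, z up, x and y along its sides.
- stoppered_vial: sample: squat round glass vial with a grey stopper and an orange stone on top of it, 36 mm diameter, 55 mm high in all; grip the glass, which reaches up to 35 mm height. About 60 g. Origin at the centre of its underside, z up.
- card_large_box: open white card tray in which the large box starts, askew by up to 8 mm and 0.2 rad; 62 x 62 x 12 mm high, walls and floor 2 mm. Fixed. The four trays form a row along their y axes at 66 mm pitch, in varying order, in a plywood carrier (284 x 76 mm, 18 mm high); samples start 7 mm above the worktop. Origin: centre of its underside, y to the left along the row, turned at most 0.25 rad.
- card_black_base_box: open white card tray in which the black-based box starts, askew by up to 8 mm and 0.2 rad; 62 x 62 x 12 mm high, walls and floor 2 mm. Fixed. The four trays form a row along their y axes at 66 mm pitch, in varying order, in a plywood carrier (284 x 76 mm, 18 mm high); samples start 7 mm above the worktop. Origin: centre of its underside, y to the left along the row, turned at most 0.25 rad.
- card_small_box: open white card tray in which the small box starts, askew by up to 8 mm and 0.2 rad; 62 x 62 x 12 mm high, walls and floor 2 mm. Fixed. The four trays form a row along their y axes at 66 mm pitch, in varying order, in a plywood carrier (284 x 76 mm, 18 mm high); samples start 7 mm above the worktop. Origin: centre of its underside, y to the left along the row, turned at most 0.25 rad.
- card_stoppered_vial: open white card tray in which the vial starts, askew by up to 8 mm and 0.2 rad; 62 x 62 x 12 mm high, walls and floor 2 mm. Fixed. The four trays form a row along their y axes at 66 mm pitch, in varying order, in a plywood carrier (284 x 76 mm, 18 mm high); samples start 7 mm above the worktop. Origin: centre of its underside, y to the left along the row, turned at most 0.25 rad.
- rack: dark wooden rack, empty, fixed on the worktop: 280 (y) x 82 (x) mm, walls 17 mm and end cheeks 24 mm high. A row of four pockets, 58 x 58 mm inside, 12 mm deep, cork floors 5 mm above the worktop, centres at x = 0, y = +99, +33, -33, -99 mm (left to right for the robot). Origin: centre of its underside, x away from the robot, y to the left along the row, turned at most 0.25 rad.
- grain_dish: bystander: clear petri dish of loose brown grains, 60 mm diameter, 13 mm high, near the chest at the back of the worktop. Not to be disturbed. Origin at the centre of its underside.
Mind the look-alikes: they are no part of the job. What is shaped like the stoppered_vial but pink or turquoise is not meant.

How it is judged:
By the outcome, as a careful person would: the job done as asked, in the order asked, and still so for the second after the job is handed in, with the robot touching nothing.
It also fails if it takes over 99 s, if anything falls off the work surface, if the arm or the gripper's body presses on something with over 40 N, if the wrist force passes 120 N, or if a joint passes its speed limit or range.

## Working session

There is one attempt and no reset: what is moved stays moved. The work goes in short steps, Python scripts to look and compute and a tool call to move; the robot and the scene stay as the last step left them, time stands still between calls to the robot, and variables do not carry over. Pictures are saved under pics/ and viewed, at most 14 in all, crops included, and the job is handed in when it is done.

Besides the shell and the picture viewer there is one more tool, called by a JSON object that holds its "fn" and its "kwargs", one argument or row to a line. servo_tool: Moves the arm, as the interface text tells. Its arguments: {"type":"object","properties":{"plan":{"type":"array","items":{"type":"array","items":{"type":"number"}}},"force":{"type":"number"}},"required":["plan"]}

```bash
mkdir -p pics; ls; python3 - <<'E'
from workcell import bot
import cv2,json,numpy as np
s=bot.observe(); print({k:np.round(v,4).tolist() for k,v in s.items()})
for n in("top","side"):
    f=bot.grab_frame(n); cv2.imwrite(f"pics/{n}0.png",f["frame"])
    np.savez(f"{n}.npz",**{k:f[k] for k in f}); print(n,f["mtx"],f["R"],f["t"])
E
```

```text
pics
{'clock': 0.0, 'qpos': [1.2628, 0.522, -0.0363, 1.6, 0.0212, 1.0211, -0.1128], 'qd': [0.0014, -0.0015, 0.0002, -0.0006, -0.0001, -0.0011, 0.0004], 'joint_efforts': [0.0005, -92.7125, 1.9802, -36.9933, 0.0179, 0.0081, 0.0], 'position': [0.1471, -0.6071, 0.2307], 'tool_rot': [-3.1404, 0.0001, 0.2378], 'force': [0.4122, 0.2898, -0.0612], 'moment': [0.024, -0.0508, 0.0405], 'finger_force': 0.0, 'grip_width': 0.0856}
top [[569.14067679   0.         319.5689637 ]
 [  0.         569.14067679 237.40251943]
 [  0.           0.           1.        ]] [[-0.02248582 -0.99965581  0.01351442]
 [-0.98481202  0.01982004 -0.17248902]
 [ 0.17216179 -0.01718772 -0.98491873]] [0.01641665 0.54340268 1.29524564]
side [[474.75850398   0.         313.53384509]
 [  0.         474.75850398 233.90085425]
 [  0.           0.           1.        ]] [[ 0.89606813 -0.44353871 -0.01831193]
 [-0.30930264 -0.59422221 -0.74244989]
 [ 0.31842391  0.67094961 -0.66965127]] [-0.45272654  0.19632189  0.86180578]
```

View pics/top0.png

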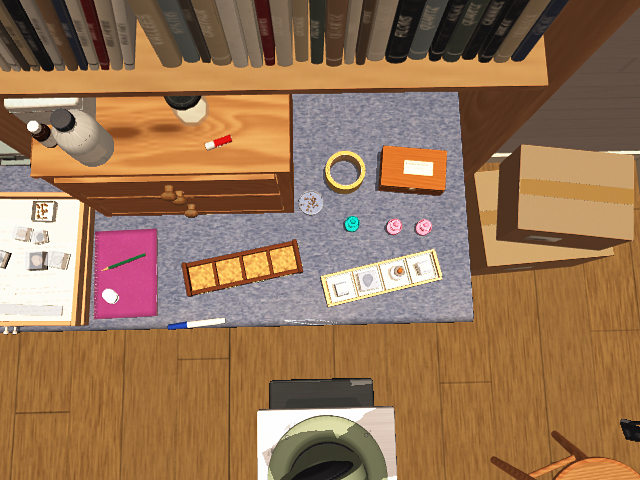

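View pics/side0.png

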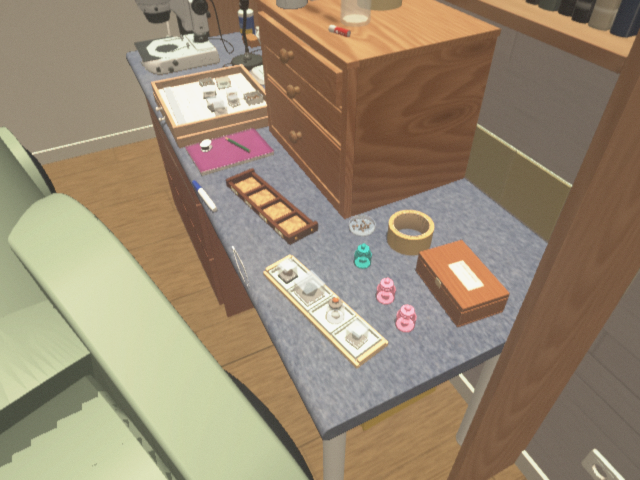

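The top view shows the rack at about (242,268) and the carrier at about (382,278). From the left, the carrier holds candidates at (341,288), (367,280), (397,271, vial with the orange stone) and (423,266). The pink and turquoise look-alikes at (394,226), (424,226) and (352,223) are outside the trays, so they aren't meant. I'll enlarge the trays to confirm.

```bash
cat > h.py <<'E'
import numpy as np,cv2
def bp(c,u,v,z):
    R,t,K=c["R"],c["t"],c["mtx"]; d=R.T@np.linalg.inv(K)@[u,v,1]; o=-R.T@t
    return o+d*(z-o[2])/d[2]
def pr(c,X):
    p=c["mtx"]@(c["R"]@np.asarray(X)+c["t"]); return p[:2]/p[2]
E
python3 - <<'E'
import cv2,numpy as np
from h import *
c=np.load("top.npz"); f=c["frame"]
a=cv2.resize(f[240:310,315:447],None,fx=6,fy=6,interpolation=2)
b=cv2.resize(f[235:300,177:309],None,fx=6,fy=6,interpolation=2)
im=np.vstack([a,b]); im=cv2.resize(im,(782,int(im.shape[0]*782/792)))[:600]
print(im.shape); cv2.imwrite("pics/c0.png",cv2.resize(np.vstack([a,b]),None,fx=.74,fy=.74))
s=np.load("side.npz")["frame"]; cv2.imwrite("pics/s0.png",cv2.resize(s[250:365,255:390],None,fx=5,fy=5,interpolation=2))
E
```

```text
(600, 782, 3)
```

View pics/c0.png

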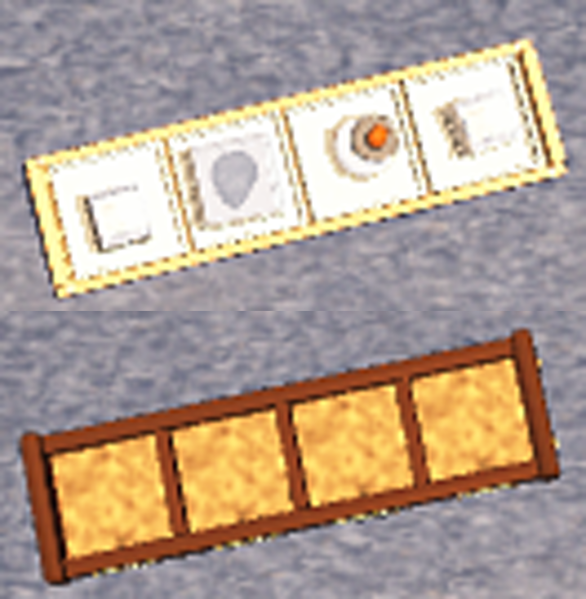

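View pics/s0.png

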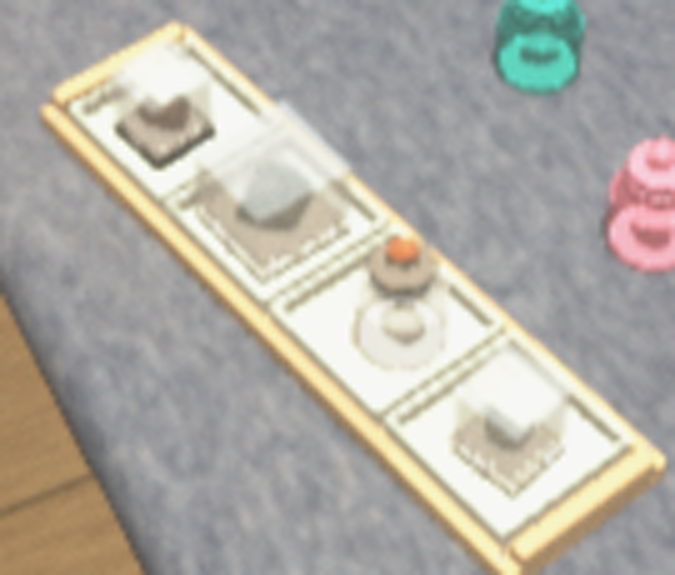

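The enlarged views confirm the order from the left: black-based box, large box, stoppered vial with the orange stone and grey stopper, then small box.

```bash
python3 - <<'E'
import numpy as np
from h import *
from workcell import bot
c=np.load("top.npz")
def w(q,z,dx,dy,oy=0):
    return bp(c,dx+q[0]/4.44,dy+(q[1]-oy)/4.44,z)
for nm,pts,z,dx,dy,oy in (("rack",[(23,433),(50,582),(557,474),(528,330)],.024,177,235,310.8),("carr",[(25,157),(60,298),(566,172),(530,40)],.018,315,240,0)):
    P=np.array([w(p,z,dx,dy,oy) for p in pts]); ce=P.mean(0)
    L=(P[0]+P[1]-P[2]-P[3])/2
    print(nm,np.round(P,3).tolist(),"c",ce.round(4),"len",np.linalg.norm(L),"w",np.linalg.norm(P[0]-P[1]),np.linalg.norm(P[2]-P[3]),"yaw",np.arctan2(-L[0],L[1]))
# sample bases z=.007 rough
f=bot.grab_frame("wrist"); print(f["mtx"],f["T_tool_cam"])
E
```

```text
rack [[0.494, 0.332, 0.024], [0.414, 0.316, 0.024], [0.466, 0.047, 0.024], [0.544, 0.061, 0.024]] c [0.4794 0.189  0.024 ] len 0.27470923219402443 w 0.08132972772979331 0.07970765575740611 yaw 0.18712987518697902
carr [[0.457, 0.004, 0.018], [0.381, -0.013, 0.018], [0.443, -0.287, 0.018], [0.515, -0.272, 0.018]] c [ 0.4489 -0.1419  0.018 ] len 0.2809740318893024 w 0.07745562572183351 0.07372397305307021 yaw 0.21390735485234777
[[429.56798398   0.         324.76768926]
 [  0.         429.56798398 239.04484653]
 [  0.           0.           1.        ]] [[-1.40975515e-03 -9.51664502e-01 -3.07136269e-01  7.83708224e-02]
 [ 9.99998612e-01 -1.06894899e-03 -1.27784448e-03 -1.35367391e-04]
 [ 8.87766231e-04 -3.07137644e-01  9.51664688e-01 -1.42373678e-01]
 [ 0.00000000e+00  0.00000000e+00  0.00000000e+00  1.00000000e+00]]
```

{"fn": "servo_tool", "kwargs": {
  "plan": [
    [8.5,4,-3.8,0.5,0,0,-8],
    [8.5,8,-7.6,1,0,0,-16],
    [8.5,12,-11.4,1.5,0,0,-24],
    [8.5,16,-15.2,2,0,0,-32],
    [8.5,20,-19,2.5,0,0,-40],
    [8.5,24,-23,3,0,0,-48],
    [8.5,28.5,-27,3.5,0,0,-56.5],
    [8.5,32.5,-31,4,0,0,-65],
    [8.5,36.5,-34.5,4.5,0,0,-73.5],
    [8.5,40.3,-38.1,5,0,0,-82]
  ]
}}

```text
clock: 1.15
position: [0.4187, -0.1878, 0.1866]
tool_rot: [3.141, 0.0, 1.675]
force: [0.9, -0.8, -0.7]
grip_width: 0.085
finger_force: 0.0
```

```bash
cat >> h.py <<'E'
from scipy.spatial.transform import Rotation as Ro
def rt(s): return Ro.from_euler("xyz",s["tool_rot"]).as_matrix()
def goto(s,p,yaw):
    R=rt(s); T=Ro.from_euler("xyz",[np.pi,0,yaw]).as_matrix()
    print("shift cm",(R.T@(np.array(p)-s["position"])*100).round(2),"turn",np.degrees(Ro.from_matrix(R.T@T).as_rotvec()).round(2))
def wrist(bot,name):
    s=bot.observe(); f=bot.grab_frame("wrist"); R=rt(s); T=f["T_tool_cam"]
    Rc=R@T[:3,:3]; o=R@T[:3,3]+s["position"]
    c=dict(mtx=f["mtx"],R=Rc.T,t=-Rc.T@o,frame=f["frame"]); np.savez(name+".npz",**c)
    cv2.imwrite(f"pics/{name}.png",f["frame"]); return s,c
E
python3 - <<'E'
from workcell import bot
from h import *
s,c=wrist(bot,"w1"); print(s["clock"],s["position"],s["tool_rot"],s["qpos"].round(2) if hasattr(s["qpos"],"round") else s["qpos"])
E
```

```text
1.15 [ 0.41870131 -0.18776713  0.18657096] [3.14128061e+00 3.07389455e-04 1.67468187e+00] [ 0.71  0.36 -0.52  2.05  0.25  0.79  0.15]
```

View pics/w1.png

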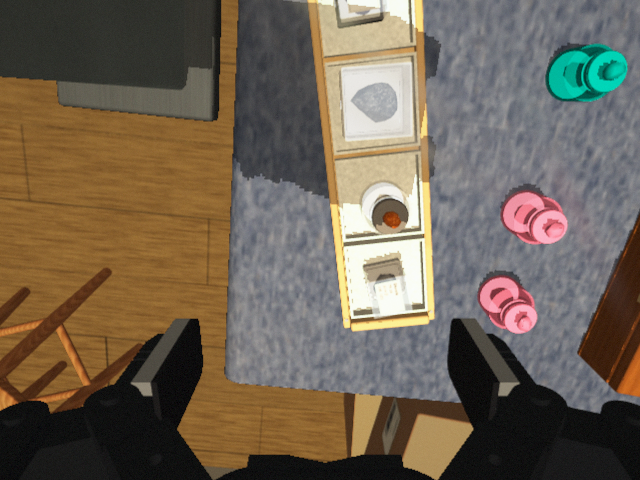

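The wrist view shows the large box at (377,100), the vial at (388,208) and the small box at (387,285). The black-based box is cut off at (358,10). I'll back off to the left and up to see the whole row.

```bash
python3 - <<'E'
from workcell import bot
from h import *
goto(bot.observe(),[.45,-.10,.21],1.785)
E
```

```text
shift cm [ 7.7   3.69 -2.33] turn [ 0.18 -0.13 -5.33]
```

{"fn": "servo_tool", "kwargs": {
  "plan": [
    [8.5,3,2,-1.2,0,0,-3],
    [8.5,5,3,-2.3,0,0,-5],
    [8.5,5,3,-2.3,0,0,-5],
    [8.5,5,3,-2.3,0,0,-5],
    [8.5,5,3,-2.3,0,0,-5]
  ]
}}

```text
clock: 1.7
position: [0.4424, -0.1377, 0.2094]
tool_rot: [-3.141, 0.0, 1.754]
force: [1.2, 0.6, 0.3]
grip_width: 0.0854
finger_force: 0.0
```

```bash
python3 - <<'E'
from workcell import bot
from h import *
s,c=wrist(bot,"w2"); print(s["clock"],s["position"],s["tool_rot"])
s=bot.observe(); print(s["position"])
E
```

```text
1.7 [ 0.44236996 -0.13771309  0.20943184] [-3.14102066e+00  2.64403987e-04  1.75448515e+00]
[ 0.442354   -0.13776001  0.20937563]
```

View pics/w2.png

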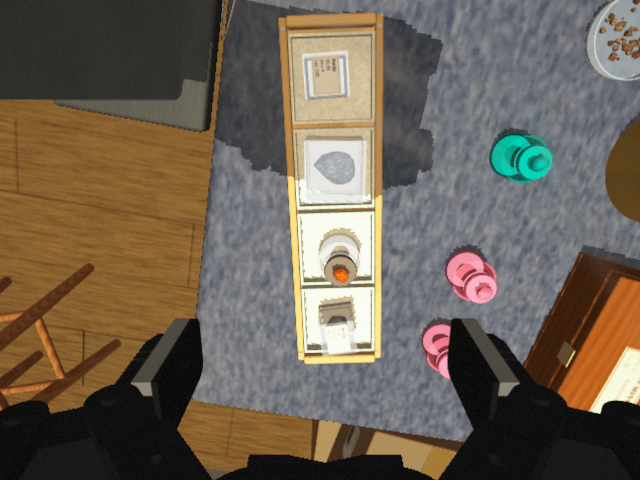

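The whole row is in view: black-based box (326,76), large (335,167), vial (340,255) and small (337,328). I'll enlarge the crop to read the box corners.

```bash
python3 - <<'E'
from h import *
f=np.load("w2.npz")["frame"]
g=lambda a:cv2.resize(f[a:a+185,270:395],None,fx=3.2,fy=3.2,interpolation=2)
cv2.imwrite("pics/c2.png",np.hstack([g(5),g(190)]))
E
```

```text
(no output)
```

View pics/c2.png

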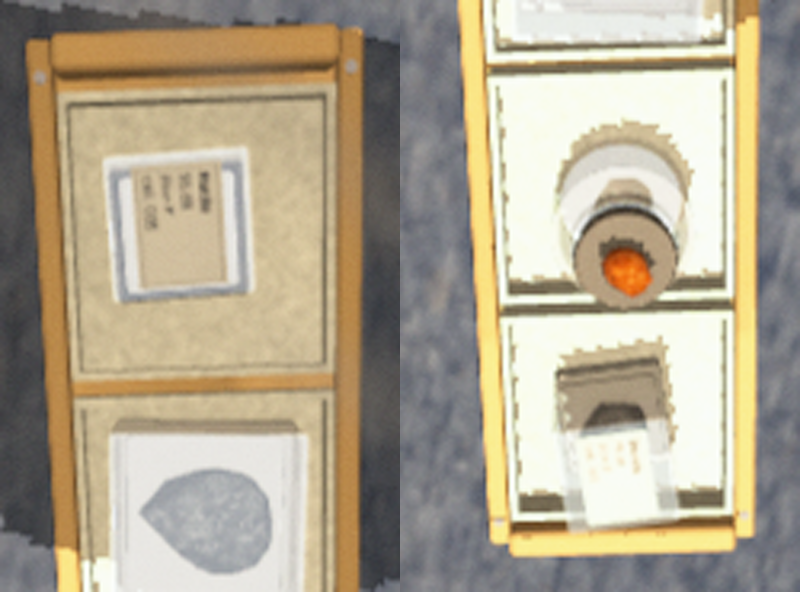

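```bash
cat > m.py <<'E'
from h import *
c=np.load("w2.npz")
def px(q): return (270+q[0]/3.2,5+q[1]/3.2) if q[0]<400 else (270+(q[0]-400)/3.2,190+q[1]/3.2)
def box(nm,pts,z):
    P=np.array([bp(c,*p,z) for p in pts])[:,:2]
    e=[np.linalg.norm(P[i]-P[(i+1)%4])*1e3 for i in range(4)]
    d=(P[1]+P[2]-P[0]-P[3])  # image right = world +x-ish
    print(nm,P.mean(0).round(4),"edges mm",np.round(e,1),"yaw",np.arctan2(d[1],d[0]).round(3))
box("black",[px(q) for q in((104,155),(246,148),(254,290),(118,302))],.042)
box("large",[(304.4,140),(366.3,140),(367.5,202.5),(304.5,203)],.045)
box("small",[px(q) for q in((567,425),(672,418),(680,522),(572,530))],.043)
# carrier corners outer z=.018
box("carr",[px(q) for q in((28,40),(362,28),(755,535),(490,540))],.018)
for nm,q,z in(("vial base",(624,206),.010),("stopper",(626,257),.052)): print(nm,bp(c,*px(q),z).round(4))
R=np.array([[np.cos(.207),-np.sin(.207)],[np.sin(.207),np.cos(.207)]])
for i in(99,33,-33,-99): print("tray",R@[0,i/1e3]+[.449,-.142])
E
python3 m.py
```

```text
black [ 0.4256 -0.044 ] edges mm [29.5 28.  29.2 29.2] yaw 0.247
large [ 0.444  -0.1066] edges mm [43.2 44.7 46.  45. ] yaw 0.187
small [ 0.4728 -0.2394] edges mm [26.5 30.1 28.  30.5] yaw 0.263
carr [ 0.4508 -0.1387] edges mm [ 73.  276.6  74.2 275.8] yaw 0.21
vial base [ 0.4625 -0.1795  0.01  ]
stopper [ 0.4612 -0.1773  0.052 ]
tray [ 0.42865304 -0.04511346]
tray [ 0.44221768 -0.10970449]
tray [ 0.45578232 -0.17429551]
tray [ 0.46934696 -0.23888654]
```

```bash
python3 - <<'E'
from workcell import bot
from h import *
goto(bot.observe(),[.4256,-.044,.020],1.818)
E
```

```text
shift cm [ 9.53  0.07 18.94] turn [-0.04  0.01 -3.65]
```

{"fn": "servo_tool", "kwargs": {
  "plan": [
    [7,3.2,0,2,0,0,-1.5],
    [7,6.4,0,5,0,0,-3],
    [7,9.5,0.1,8,0,0,-3.6],
    [7,9.5,0.1,11,0,0,-3.6],
    [7,9.5,0.1,13,0,0,-3.6],
    [7,9.5,0.1,15,0,0,-3.6],
    [7,9.5,0.1,15,0,0,-3.6],
    [7,9.5,0.1,15,0,0,-3.6]
  ]
}}

```text
clock: 2.55
position: [0.4262, -0.0436, 0.0598]
tool_rot: [-3.141, -0.0, 1.818]
force: [1.5, 0.1, -0.3]
grip_width: 0.0701
finger_force: 0.0
```

```bash
python3 - <<'E'
from workcell import bot
from h import *
s,c=wrist(bot,"w3"); print(s["position"],s["tool_rot"])
goto(s,[.4256,-.044,.020],1.818)
E
```

```text
[ 0.42621942 -0.04355139  0.05978804] [-3.14080693e+00 -1.58280126e-04  1.81837394e+00]
shift cm [-0.03 -0.07  3.98] turn [-0.05 -0.01  0.02]
```

View pics/w3.png

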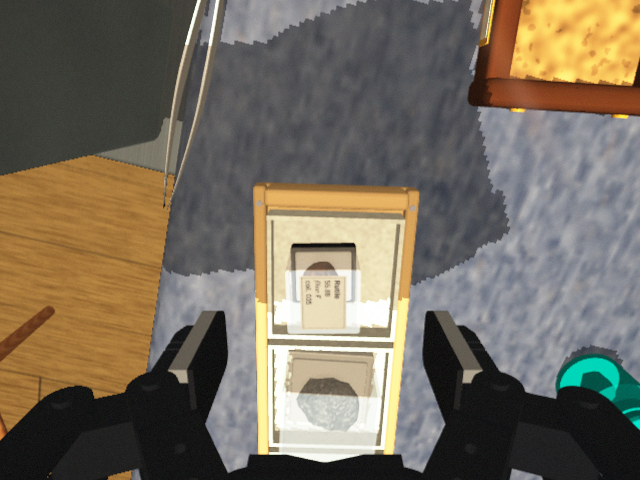

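The black-based box (323,305) sits centred between the finger pads (226 and 427). The base is black and the stone brown. I'll descend and grip.

{"fn": "servo_tool", "kwargs": {
  "plan": [
    [7,0,0,2,0,0,0],
    [7,0,0,3.9,0,0,0],
    [7,0,0,3.9,0,0,0],
    [0,0,0,3.9,0,0,0],
    [0,0,0,3.9,0,0,0],
    [0,0,0,3.9,0,0,0],
    [0,0,0,3.9,0,0,0],
    [0,0,0,3.9,0,0,0],
    [0,0,0,3.9,0,0,0],
    [0,0,0,3.9,0,0,0]
  ],
  "force": 40
}}

```text
clock: 3.6
position: [0.427, -0.0434, 0.0217]
tool_rot: [3.14, 0.001, 1.819]
force: [-2.8, 0.7, 16.1]
grip_width: 0.0302
finger_force: 38.4
```

{"fn": "servo_tool", "kwargs": {
  "plan": [
    [0,0,0,-1,0,0,0],
    [0,0,0,-3,0,0,0],
    [0,0,0,-5,0,0,0],
    [0,0,0,-7,0,0,0],
    [0,0,0,-9,0,0,0],
    [0,0,0,-11,0,0,0],
    [0,0,0,-11,0,0,0],
    [0,0,0,-11,0,0,0]
  ]
}}

```text
clock: 4.4
position: [0.4265, -0.0436, 0.1313]
tool_rot: [3.14, 0.001, 1.818]
force: [0.1, 0.3, -0.6]
grip_width: 0.0297
finger_force: 40.6
```

```bash
python3 - <<'E'
from workcell import bot
from h import *
R=lambda a:np.array([[np.cos(a),-np.sin(a)],[np.sin(a),np.cos(a)]])
for y in(99,33,-33,-99): print(y,R(.195)@[0,y/1e3]+[.4794,.189])
goto(bot.observe(),[.475,.12,.15],1.765)
E
```

```text
99 [0.46021711 0.28612372]
33 [0.4730057  0.22137457]
-33 [0.4857943  0.15662543]
-99 [0.49858289 0.09187628]
shift cm [14.67  8.71 -1.87] turn [0.06 0.04 3.06]
```

{"fn": "servo_tool", "kwargs": {
  "plan": [
    [0,4.5,1.9,-1.2,0,0,0.6],
    [0,9,3.8,-2.4,0,0,1.2],
    [0,13.5,5.7,-3.6,0,0,2],
    [0,18,7.6,-4.8,0,0,2.5],
    [0,22.5,10,-6,0,0,3],
    [0,22.5,10,-6,0,0,3],
    [0,22.5,10,-6,0,0,3],
    [0,22.5,10,-6,0,0,3]
  ]
}}

```text
clock: 5.2
position: [0.4676, 0.1982, 0.1898]
tool_rot: [-3.14, 0.001, 1.766]
force: [-1.1, 0.5, -0.5]
grip_width: 0.0299
finger_force: 40.6
```

```bash
python3 - <<'E'
from workcell import bot
from h import *
s,c=wrist(bot,"w4"); print(s["position"],s["tool_rot"],s["grip_width"])
E
```

```text
[0.46757258 0.19824104 0.18979031] [-3.13998658e+00  8.65043653e-04  1.76617558e+00] 0.02991510941947879
```

View pics/w4.png

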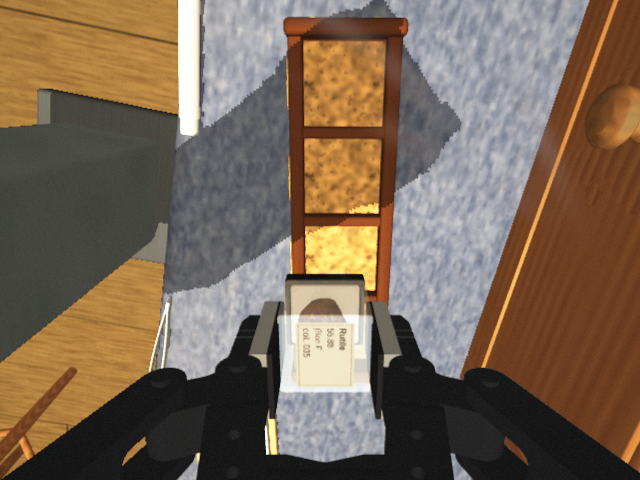

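The black-based box is held upright at (325,335). The rack dividers are at rows 132, 219 and about 294, with the mid-line near column 342.

```bash
python3 - <<'E'
from workcell import bot
from h import *
c=np.load("w4.npz")
A=bp(c,343,132.5,.017)[:2];B=bp(c,342,219.5,.017)[:2];C=bp(c,341.5,294,.017)[:2]
d=A-C; yaw=np.arctan2(-d[0],d[1])
print(A,B,C,"AB",np.linalg.norm(A-B),"BC",np.linalg.norm(B-C),"yaw",yaw)
o1=bp(c,288,36,.024)[:2];o2=bp(c,406,34,.024)[:2]; print("cheek w",np.linalg.norm(o1-o2),"mid",(o1+o2)/2)
o=(A+B+C)/3; u=d/np.linalg.norm(d)
for y in(99,33,-33,-99): print(y,(o+u*y/1e3).round(4))
s=bot.observe(); goto(s,[*(o-u*.099),.0185],yaw+np.pi/2)
E
```

```text
[0.46856601 0.25671433] [0.48103357 0.19365002] [0.49334049 0.13287489] AB 0.06428488370040575 BC 0.06200868869169131 yaw 0.1974466834111802
cheek w 0.07708914314268439 mid [0.45799393 0.31829639]
99 [0.4616 0.2915]
33 [0.4745 0.2268]
-33 [0.4875 0.1621]
-99 [0.5004 0.0973]
shift cm [-10.49   1.29  17.15] turn [-0.08  0.05 -0.16]
```

{"fn": "servo_tool", "kwargs": {
  "plan": [
    [0,-3.5,0.4,2,0,0,0],
    [0,-7,0.8,4,0,0,0],
    [0,-10.7,1.2,6,0,0,0],
    [0,-10.7,1.2,9,0,0,0],
    [0,-10.7,1.2,12,0,0,0],
    [0,-10.7,1.2,12.5,0,0,0],
    [0,-10.7,1.2,12.5,0,0,0],
    [0,-10.7,1.2,12.5,0,0,0]
  ]
}}

```text
clock: 6.05
position: [0.5011, 0.0968, 0.0667]
tool_rot: [3.14, 0.0, 1.766]
force: [0.0, -0.2, -0.7]
grip_width: 0.03
finger_force: 40.6
```

```bash
python3 - <<'E'
from workcell import bot
from h import *
s,c=wrist(bot,"w5"); print(s["position"],s["tool_rot"],s["grip_width"])
E
```

```text
[0.50110513 0.09677813 0.066718  ] [3.14048656e+00 2.74450840e-05 1.76644936e+00] 0.029975980653300045
```

View pics/w5.png

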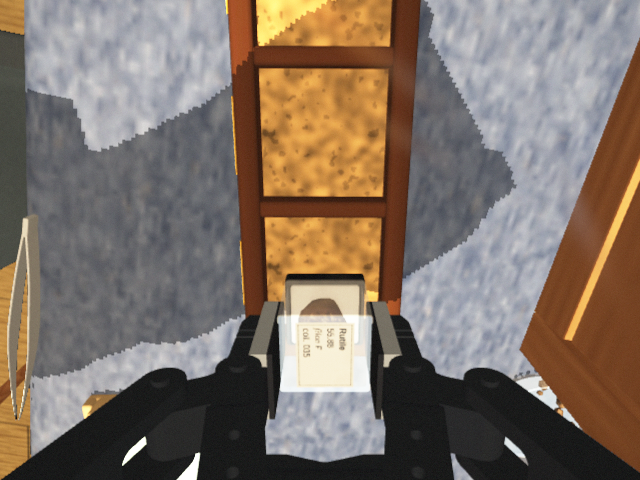

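```bash
python3 - <<'E'
from workcell import bot
from h import *
c=np.load("w5.npz")
B=bp(c,325,57,.017)[:2];C=bp(c,323,208,.017)[:2]
d=B-C; u=d/np.linalg.norm(d); yaw=np.arctan2(-u[0],u[1])
print(B,C,"BC",np.linalg.norm(d),"yaw",yaw)
print("widths",[np.linalg.norm(bp(c,a,v,.017)-bp(c,b,v,.017)) for a,b,v in((258,392,57),(262,385,208),(231,414,57),(244,404,208))])
print("pocket -99:",C-u*.033, "pocket -33", (B+C)/2)
goto(bot.observe(),[*(C-u*.033),.0185],1.766)
E
```

```text
[0.482274   0.19097406] [0.49375238 0.12792479] BC 0.06408559824166761 yaw 0.1800819894700167
widths [np.float64(0.05539425410832308), np.float64(0.05646210552206073), np.float64(0.0756497343276134), np.float64(0.07344677748705686)]
pocket -99: [0.49966302 0.09545843] pocket -33 [0.48801319 0.15944943]
shift cm [-0.11 -0.19  4.84] turn [0.09 0.   0.03]
```

{"fn": "servo_tool", "kwargs": {
  "plan": [
    [0,-0.2,0,1.5,0,0,0],
    [0,-0.2,0,3,0,0,0],
    [0,-0.2,0,4,0,0,0],
    [0,-0.2,0,4.6,0,0,0],
    [0,-0.2,0,4.6,0,0,0],
    [0,-0.2,0,4.6,0,0,0],
    [0,-0.2,0,4.6,0,0,0]
  ]
}}

```text
clock: 6.8
position: [0.5013, 0.0949, 0.02]
tool_rot: [3.141, -0.0, 1.767]
force: [0.1, 0.5, 0.1]
grip_width: 0.0297
finger_force: 41.3
```

{"fn": "servo_tool", "kwargs": {
  "plan": [
    [0,0,0,0.1,0,0,0],
    [0,0,0,0.1,0,0,0],
    [6,0,0,0.1,0,0,0],
    [6,0,0,0.1,0,0,0],
    [6,0,0,0.1,0,0,0],
    [6,0,0,0.1,0,0,0],
    [6,0,0,-2,0,0,0],
    [6,0,0,-5,0,0,0],
    [6,0,0,-8,0,0,0],
    [6,0,0,-9,0,0,0]
  ]
}}

```text
clock: 7.8
position: [0.502, 0.0951, 0.112]
tool_rot: [3.139, -0.0, 1.767]
force: [0.8, 0.1, -0.7]
grip_width: 0.0599
finger_force: 0.0
```

```bash
python3 - <<'E'
from workcell import bot
from h import *
s=bot.observe(); print(s["position"],s["grip_width"])
goto(s,[.4445,-.107,.07],.187+np.pi/2)
E
```

```text
[0.50196752 0.0950944  0.11195816] 0.05994812008076422
shift cm [-18.71  -9.58   4.17] turn [ 0.16 -0.    0.5 ]
```

{"fn": "servo_tool", "kwargs": {
  "plan": [
    [8.5,-4.5,-2.4,0,0,0,0],
    [8.5,-9,-4.8,0,0,0,0],
    [8.5,-14,-7.2,0.5,0,0,0.3],
    [8.5,-18.7,-9.6,1.5,0,0,0.5],
    [8.5,-18.7,-9.6,4,0,0,0.5],
    [8.5,-18.7,-9.6,4,0,0,0.5],
    [8.5,-18.7,-9.6,4,0,0,0.5]
  ]
}}

```text
clock: 8.5
position: [0.4433, -0.1064, 0.0695]
tool_rot: [-3.141, -0.001, 1.758]
force: [0.9, 1.5, -0.2]
grip_width: 0.0849
finger_force: 0.0
```

```bash
python3 - <<'E'
from workcell import bot
from h import *
s,c=wrist(bot,"w6"); print(s["position"],s["tool_rot"],s["grip_width"])
E
```

```text
[ 0.44325192 -0.10639701  0.06948051] [-3.14088677e+00 -1.00591125e-03  1.75842488e+00] 0.08491316470032124
```

View pics/w6.png

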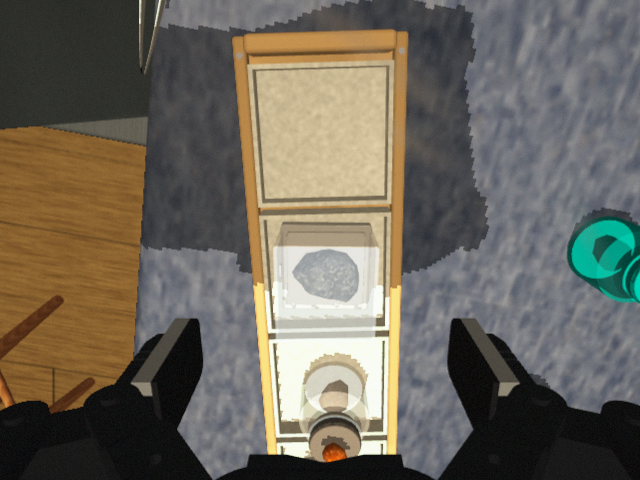

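```bash
python3 - <<'E'
from h import *
c=np.load("w6.npz")
print("TCP xy at lid height ->",pr(c,[.4433,-.1064,.045]))
P=np.array([bp(c,*p,.045)[:2] for p in((274,238),(378,236),(381,335),(272,338))]); print(P.mean(0),[np.linalg.norm(P[i]-P[i-1]) for i in range(4)])
b=np.array([bp(c,*p,.007)[:2] for p in((282,226),(370,224))]); print("base back edge",b, np.linalg.norm(b[0]-b[1]))
E
```

```text
TCP xy at lid height -> [325.94891005 295.27965234]
[ 0.44283297 -0.10336201] [np.float64(0.04630423144082111), np.float64(0.04238159605995254), np.float64(0.045679260010048815), np.float64(0.04798641068991463)]
base back edge [[ 0.41825327 -0.09100432]
 [ 0.46093136 -0.08190191]] 0.0436379702884896
```

The large box lid (326,287) is centred between the pads, and its lid and base edges agree to 3 mm. I'll descend and grip.

{"fn": "servo_tool", "kwargs": {
  "plan": [
    [8.5,0,0,2,0,0,0],
    [8.5,0,0,4,0,0,0],
    [8.5,0,0,4.9,0,0,0],
    [8.5,0,0,4.9,0,0,0],
    [0,0,0,4.9,0,0,0],
    [0,0,0,4.9,0,0,0],
    [0,0,0,4.9,0,0,0],
    [0,0,0,4.9,0,0,0],
    [0,0,0,4.9,0,0,0],
    [0,0,0,4.9,0,0,0]
  ],
  "force": 40
}}

```text
clock: 9.55
position: [0.4437, -0.1073, 0.0214]
tool_rot: [3.141, 0.001, 1.758]
force: [-1.6, 1.1, 11.8]
grip_width: 0.0433
finger_force: 39.1
```

{"fn": "servo_tool", "kwargs": {
  "plan": [
    [0,0,0,-1,0,0,0],
    [0,0,0,-3,0,0,0],
    [0,0,0,-5,0,0,0],
    [0,0,0,-7,0,0,0],
    [0,0,0,-9,0,0,0],
    [0,0,0,-9,0,0,0],
    [0,0,0,-9,0,0,0]
  ]
}}

```text
clock: 10.25
position: [0.4433, -0.1076, 0.1111]
tool_rot: [3.141, 0.001, 1.758]
force: [-0.2, -0.4, -0.6]
grip_width: 0.0429
finger_force: 41.8
```

```bash
python3 - <<'E'
from workcell import bot
from h import *
s=bot.observe(); print(s["position"],s["tool_rot"],s["grip_width"])
goto(s,[.4884,.1585,.06],.19+np.pi/2)
E
```

```text
[ 0.4433274  -0.10756091  0.11109398] [3.14074970e+00 6.52921408e-04 1.75751540e+00] 0.0429477015518293
shift cm [25.31  9.36  5.1 ] turn [ 0.05  0.04 -0.19]
```

{"fn": "servo_tool", "kwargs": {
  "plan": [
    [0,4.5,1.7,0,0,0,0],
    [0,9,3.4,0,0,0,0],
    [0,13.5,5.1,0,0,0,0],
    [0,18,6.8,0,0,0,0],
    [0,22,8.2,0,0,0,0],
    [0,25.3,9.4,0,0,0,0],
    [0,25.3,9.4,0.5,0,0,0],
    [0,25.3,9.4,3,0,0,0],
    [0,25.3,9.4,4.7,0,0,0],
    [0,25.3,9.4,4.7,0,0,0]
  ]
}}

```text
clock: 11.25
position: [0.4869, 0.158, 0.0612]
tool_rot: [-3.137, 0.001, 1.758]
force: [0.1, -0.4, -0.7]
grip_width: 0.043
finger_force: 41.8
```

```bash
python3 - <<'E'
from workcell import bot
from h import *
s,c=wrist(bot,"w7"); print(s["position"],s["tool_rot"],s["grip_width"])
E
```

```text
[0.48693517 0.15795856 0.06123264] [-3.13721580e+00  7.58813404e-04  1.75819400e+00] 0.043039855879746465
```

View pics/w7.png

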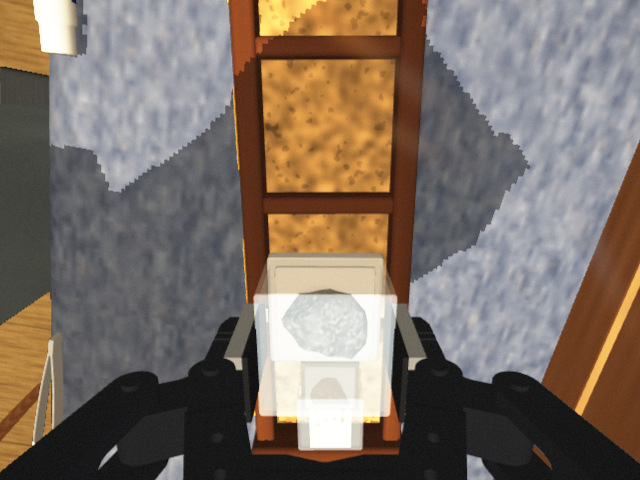

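The large box is held level. The dividers are at rows 46 and 203 (mid-columns 329 and 328). The black-based box stands in the last pocket at (332,405).

```bash
python3 - <<'E'
from h import *
c=np.load("w7.npz")
A=bp(c,329,46,.017)[:2];B=bp(c,328.5,203,.017)[:2]
d=A-B;u=d/np.linalg.norm(d);print(A,B,np.linalg.norm(d),np.arctan2(-u[0],u[1]),"pocket",B-u*.033)
# held box: base back edge, bottom at TCPz-.0144
b=[bp(c,*p,.0612-.0144)[:2] for p in((267,256),(385,256))];print("base edge",b,np.linalg.norm(b[0]-b[1]))
E
```

```text
[0.46955162 0.25601212] [0.48135947 0.19310395] 0.06400674075027675 0.1855409566807877 pocket [0.48744725 0.16067035]
base edge [array([0.46042949, 0.17473902]), array([0.50544527, 0.18328996])] 0.04582072654087508
```

{"fn": "servo_tool", "kwargs": {
  "plan": [
    [0,0.2,0.1,1.5,0,0,0],
    [0,0.2,0.1,3,0,0,0],
    [0,0.2,0.1,4.1,0,0,0],
    [0,0.2,0.1,4.1,0,0,0],
    [0,0.2,0.1,4.1,0,0,0],
    [0,0.2,0.1,4.1,0,0,0]
  ]
}}

```text
clock: 11.9
position: [0.4894, 0.1611, 0.0229]
tool_rot: [3.141, -0.0, 1.758]
force: [0.6, 0.7, -0.5]
grip_width: 0.0432
finger_force: 41.8
```

{"fn": "servo_tool", "kwargs": {
  "plan": [
    [0,0,0,0.15,0,0,0],
    [0,0,0,0.3,0,0,0],
    [0,0,0,0.3,0,0,0],
    [0,0,0,0.3,0,0,0]
  ]
}}

```text
clock: 12.3
position: [0.4892, 0.161, 0.0196]
tool_rot: [3.142, -0.0, 1.758]
force: [-0.2, 0.2, -0.8]
grip_width: 0.0431
finger_force: 41.8
```

{"fn": "servo_tool", "kwargs": {
  "plan": [
    [7,0,0,0,0,0,0],
    [7,0,0,0,0,0,0],
    [7,0,0,0,0,0,0],
    [7,0,0,0,0,0,0],
    [7,0,0,-2,0,0,0],
    [7,0,0,-5,0,0,0],
    [7,0,0,-9,0,0,0],
    [7,0,0,-9,0,0,0]
  ]
}}

```text
clock: 13.1
position: [0.491, 0.1618, 0.1136]
tool_rot: [3.136, -0.001, 1.758]
force: [0.8, 0.8, -0.2]
grip_width: 0.0704
finger_force: 0.0
```

```bash
python3 - <<'E'
from workcell import bot
from h import *
s=bot.observe(); print(s["position"],s["tool_rot"],s["grip_width"])
goto(s,[.463,-.181,.11],.207+np.pi/2)
E
```

```text
[0.49101439 0.16179829 0.11357672] [ 3.13594027e+00 -8.13328666e-04  1.75767986e+00] 0.07036314127416426
shift cm [-33.16  -9.12   0.28] turn [ 0.32 -0.04 -1.15]
```

{"fn": "servo_tool", "kwargs": {
  "plan": [
    [7,-4.8,-1.3,0,0,0,0],
    [7,-9.6,-2.6,0,0,0,0],
    [7,-14.4,-3.9,0,0,0,0],
    [7,-19.2,-5.2,0,0,0,0],
    [7,-24,-6.5,0,0,0,0],
    [7,-28.8,-7.8,0,0,0,0],
    [7,-33.1,-9.1,0,0,0,-1],
    [7,-33.1,-9.1,0.5,0,0,-1],
    [7,-33.1,-9.1,2,0,0,-1],
    [7,-33.1,-9.1,2,0,0,-1]
  ]
}}

```text
clock: 14.1
position: [0.4605, -0.1808, 0.0882]
tool_rot: [-3.14, -0.001, 1.775]
force: [-0.5, 0.4, 0.3]
grip_width: 0.0698
finger_force: 0.0
```

```bash
python3 - <<'E'
from workcell import bot
from h import *
s,c=wrist(bot,"w8"); print(s["position"],s["tool_rot"],s["grip_width"])
print(pr(c,[*s["position"][:2],.007]),pr(c,[*s["position"][:2],.042]))
E
```

```text
[ 0.46045883 -0.18078132  0.08818461] [-3.13973588e+00 -1.39607149e-03  1.77512366e+00] 0.06980751655031484
[325.86186867 251.14988606] [325.8797969  275.62778336]
```

View pics/w8.png

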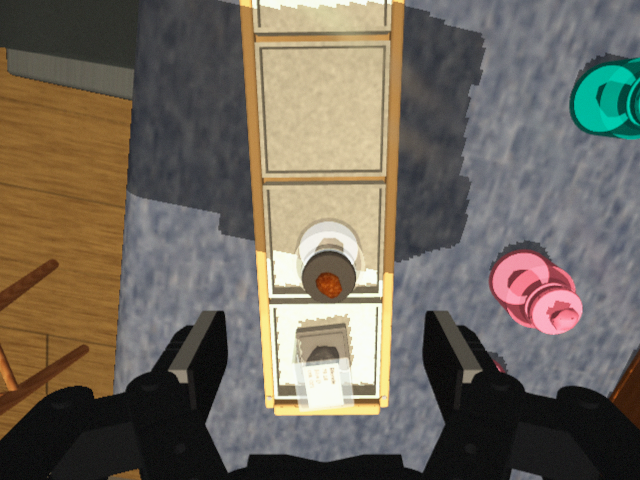

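The orange-stone vial's base circle is at (330,252) and its stopper at (329,275), about 2 mm right of the tool axis. The small box's back base edge runs (298,327)-(350,320).

```bash
python3 - <<'E'
from h import *
c=np.load("w8.npz")
P=np.array([bp(c,*p,.043)[:2] for p in((297,362),(352,357),(357,405),(302,410))]); print("lid",P.mean(0),[np.linalg.norm(P[i]-P[i-1]).round(4) for i in range(4)])
a,b=bp(c,298,327,.007)[:2],bp(c,350,320,.007)[:2]; d=(b-a)/np.linalg.norm(b-a); print("base",(a+b)/2+.015*np.array([d[1],-d[0]]),np.linalg.norm(b-a),"yaw",np.arctan2(d[1],d[0]))
e=P[1]+P[2]-P[0]-P[3];print("lidyaw",np.arctan2(e[1],e[0]))
print("vial",bp(c,330,252,.01),bp(c,328.5,275,.052))
E
```

```text
lid [ 0.4730981  -0.23915031] [np.float64(0.0292), np.float64(0.0279), np.float64(0.0291), np.float64(0.029)]
base [ 0.47359558 -0.23888019] 0.03068669520654351 yaw 0.35377894447893304
lidyaw 0.31116877151894334
vial [ 0.46255114 -0.17977401  0.01      ] [ 0.46070347 -0.17616819  0.052     ]
```

{"fn": "servo_tool", "kwargs": {
  "plan": [
    [7,0,0.2,2,0,0,0],
    [7,0,0.2,4,0,0,0],
    [7,0,0.2,6,0,0,0],
    [7,0,0.2,6.7,0,0,0],
    [7,0,0.2,6.7,0,0,0],
    [7,0,0.2,6.7,0,0,0]
  ]
}}

```text
clock: 14.75
position: [0.4638, -0.1806, 0.0234]
tool_rot: [3.141, 0.0, 1.776]
force: [-0.4, 0.1, 0.5]
grip_width: 0.07
finger_force: 0.0
```

{"fn": "servo_tool", "kwargs": {
  "plan": [
    [7,0,0,0.3,0,0,0],
    [0,0,0,0.3,0,0,0],
    [0,0,0,0.3,0,0,0],
    [0,0,0,0.3,0,0,0],
    [0,0,0,0.3,0,0,0],
    [0,0,0,0.3,0,0,0],
    [0,0,0,0.3,0,0,0],
    [0,0,0,0.3,0,0,0]
  ],
  "force": 40
}}

```text
clock: 15.55
position: [0.4635, -0.1809, 0.0201]
tool_rot: [3.141, 0.0, 1.775]
force: [-2.6, 0.3, 9.4]
grip_width: 0.0331
finger_force: 38.8
```

{"fn": "servo_tool", "kwargs": {
  "plan": [
    [0,0,0,-1,0,0,0],
    [0,0,0,-3,0,0,0],
    [0,0,0,-5,0,0,0],
    [0,0,0,-7,0,0,0],
    [0,0,0,-9,0,0,0],
    [0,0,0,-9,0,0,0],
    [0,0,0,-9,0,0,0]
  ]
}}

```text
clock: 16.25
position: [0.4633, -0.181, 0.11]
tool_rot: [3.141, 0.001, 1.775]
force: [-0.6, 0.6, -1.0]
grip_width: 0.0332
finger_force: 40.3
```

```bash
python3 - <<'E'
from workcell import bot
from h import *
s=bot.observe(); print(s["position"],s["tool_rot"],s["grip_width"])
goto(s,[.476,.224,.06],.19+np.pi/2)
E
```

```text
[ 0.46329333 -0.18104794  0.10998089] [3.14101070e+00 6.04232821e-04 1.77501215e+00] 0.033151743296757866
shift cm [39.41  9.46  4.98] turn [0.03 0.03 0.81]
```

{"fn": "servo_tool", "kwargs": {
  "plan": [
    [0,4.8,1.1,0,0,0,0],
    [0,9.6,2.2,0,0,0,0],
    [0,14.4,3.4,0,0,0,0],
    [0,19.2,4.6,0,0,0,0],
    [0,24,5.8,0,0,0,0],
    [0,28.8,6.9,0,0,0,0],
    [0,33.6,8,0,0,0,0.4],
    [0,37,9,0,0,0,0.8],
    [0,39.4,9.4,0,0,0,0.8],
    [0,39.4,9.4,0,0,0,0.8]
  ]
}}

```text
clock: 17.25
position: [0.4741, 0.2279, 0.1089]
tool_rot: [-3.141, -0.002, 1.766]
force: [0.1, -1.1, -1.2]
grip_width: 0.0332
finger_force: 40.3
```

{"fn": "servo_tool", "kwargs": {
  "plan": [
    [0,0,0,2,0,0,0],
    [0,0,0,4,0,0,0],
    [0,0,0,6,0,0,0],
    [0,0,0,7,0,0,0],
    [0,0,0,7,0,0,0],
    [0,0,0,7,0,0,0],
    [0,0,0,7,0,0,0]
  ]
}}

```text
clock: 17.95
position: [0.4757, 0.2242, 0.0403]
tool_rot: [3.141, -0.0, 1.761]
force: [1.2, -1.1, -0.4]
grip_width: 0.0335
finger_force: 40.2
```

{"fn": "servo_tool", "kwargs": {
  "plan": [
    [0,0,0,1,0,0,0],
    [0,0,0,1.8,0,0,0],
    [0,0,0,2.15,0,0,0],
    [0,0,0,2.15,0,0,0],
    [0,0,0,2.15,0,0,0]
  ]
}}

```text
clock: 18.45
position: [0.4749, 0.2239, 0.0178]
tool_rot: [-3.141, 0.0, 1.762]
force: [-2.0, -1.9, 3.1]
grip_width: 0.0337
finger_force: 41.1
```

Contact is light, at 3 N. I'll release, rise and head for the small box.

{"fn": "servo_tool", "kwargs": {
  "plan": [
    [6.5,0,0,-0.05,0,0,0],
    [6.5,0,0,-0.05,0,0,0],
    [6.5,0,0,-0.05,0,0,0],
    [6.5,0,0,-0.05,0,0,0],
    [6.5,0,0,-2,0,0,0],
    [6.5,0,0,-5,0,0,0],
    [6.5,0,0,-9,0,0,0],
    [6.5,0,0,-10,0,0,0],
    [6.5,0,0,-10,0,0,0]
  ]
}}

```text
clock: 19.35
position: [0.4762, 0.2243, 0.1195]
tool_rot: [3.139, -0.0, 1.761]
force: [1.4, 0.7, -0.5]
grip_width: 0.0647
finger_force: 0.0
```

```bash
python3 - <<'E'
from workcell import bot
from h import *
s=bot.observe(); print(s["position"],s["tool_rot"],s["grip_width"])
goto(s,[.474,-.24,.09],.31+np.pi/2)
E
```

```text
[0.47619303 0.22428496 0.11952916] [ 3.13867834e+00 -4.77532128e-04  1.76088103e+00] 0.0647204496608254
shift cm [-45.55  -9.     2.9 ] turn [ 0.17 -0.02 -6.87]
```

{"fn": "servo_tool", "kwargs": {
  "plan": [
    [6.5,-4.8,-1,0,0,0,0],
    [6.5,-9.6,-2,0,0,0,0],
    [6.5,-14.4,-3,0,0,0,0],
    [6.5,-19.2,-4,0,0,0,0],
    [6.5,-24,-5,0,0,0,-1],
    [6.5,-28.8,-6,0,0,0,-2],
    [6.5,-33.6,-7,0,0,0,-4],
    [6.5,-38.4,-8,0,0,0,-6.9],
    [6.5,-43,-8.6,0,0,0,-6.9],
    [6.5,-45.5,-9,0,0,0,-6.9]
  ]
}}

```text
clock: 20.35
position: [0.4719, -0.2437, 0.1166]
tool_rot: [-3.14, -0.0, 1.878]
force: [0.1, 0.6, 0.7]
grip_width: 0.0646
finger_force: 0.0
```

{"fn": "servo_tool", "kwargs": {
  "plan": [
    [6.5,0,0,1,0,0,0],
    [6.5,0,0,3,0,0,0],
    [6.5,0,0,5,0,0,0],
    [6.5,0,0,5,0,0,0],
    [6.5,0,0,5,0,0,0]
  ]
}}

```text
clock: 20.85
position: [0.4729, -0.2388, 0.0676]
tool_rot: [-3.141, -0.001, 1.883]
force: [0.1, -0.5, 1.1]
grip_width: 0.0653
finger_force: 0.0
```

```bash
python3 - <<'E'
from workcell import bot
from h import *
s,c=wrist(bot,"w9"); print(s["position"],s["tool_rot"],s["grip_width"])
goto(s,[.474,-.24,.0205],.31+np.pi/2)
E
```

```text
[ 0.47294076 -0.2387606   0.06762128] [-3.14073406e+00 -1.30857773e-03  1.88294265e+00] 0.0652734959358789
shift cm [-0.16  0.07  4.71] turn [-0.05 -0.07  0.12]
```

View pics/w9.png

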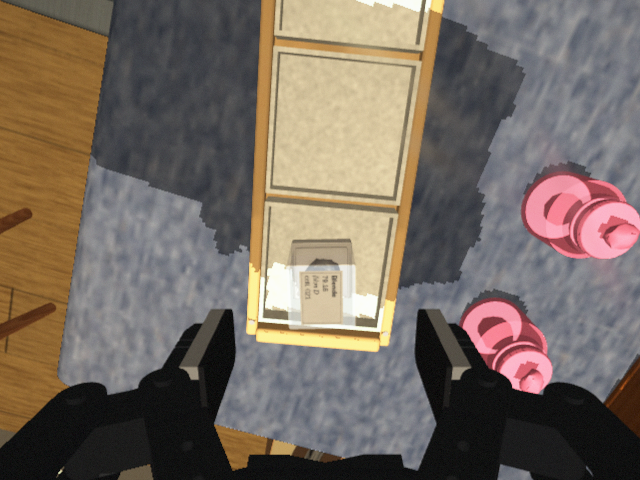

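The small box (322,290) is square to the pads and 1 mm off centre. The pink look-alike's edge at column 462 is clear of the fingers. I'll descend and grip.

{"fn": "servo_tool", "kwargs": {
  "plan": [
    [6.5,-0.1,0,2,0,0,0],
    [6.5,-0.1,0,4,0,0,0],
    [6.5,-0.1,0,4.7,0,0,0],
    [6.5,-0.1,0,4.7,0,0,0],
    [0,-0.1,0,4.7,0,0,0],
    [0,-0.1,0,4.7,0,0,0],
    [0,-0.1,0,4.7,0,0,0],
    [0,-0.1,0,4.7,0,0,0],
    [0,-0.1,0,4.7,0,0,0],
    [0,-0.1,0,4.7,0,0,0]
  ],
  "force": 40
}}

```text
clock: 21.9
position: [0.4738, -0.2409, 0.0221]
tool_rot: [3.141, 0.001, 1.882]
force: [-2.0, 0.7, 9.7]
grip_width: 0.0286
finger_force: 39.2
```

{"fn": "servo_tool", "kwargs": {
  "plan": [
    [0,0,0,-1,0,0,0],
    [0,0,0,-3,0,0,0],
    [0,0,0,-5,0,0,0],
    [0,0,0,-8,0,0,0],
    [0,0,0,-11,0,0,0],
    [0,0,0,-11,0,0,0],
    [0,0,0,-11,0,0,0]
  ]
}}

```text
clock: 22.6
position: [0.4736, -0.241, 0.1321]
tool_rot: [3.141, 0.001, 1.881]
force: [-0.5, 0.5, -1.2]
grip_width: 0.0286
finger_force: 40.1
```

```bash
python3 - <<'E'
from workcell import bot
from h import *
s=bot.observe(); print(s["position"],s["tool_rot"],s["grip_width"])
goto(s,[.4635,.2887,.13],.19+np.pi/2)
E
```

```text
[ 0.47357593 -0.24102065  0.13206075] [3.14064098e+00 1.37487904e-03 1.88147147e+00] 0.028617581308662234
shift cm [50.74 15.23  0.15] turn [0.06 0.08 6.91]
```

{"fn": "servo_tool", "kwargs": {
  "plan": [
    [0,4.7,1.4,0,0,0,1],
    [0,9.4,2.8,0,0,0,2],
    [0,14.1,4.2,0,0,0,3],
    [0,18.8,5.6,0,0,0,4],
    [0,23.5,7,0,0,0,5],
    [0,28.2,8.4,0,0,0,6],
    [0,32.9,9.8,0,0,0,6.9],
    [0,37.6,11.3,0,0,0,6.9],
    [0,42.3,12.7,0,0,0,6.9],
    [0,46.5,14,0,0,0,6.9]
  ]
}}

```text
clock: 23.6
position: [0.4634, 0.2471, 0.1304]
tool_rot: [-3.14, 0.0, 1.762]
force: [1.0, -0.1, -0.0]
grip_width: 0.0286
finger_force: 40.1
```

{"fn": "servo_tool", "kwargs": {
  "plan": [
    [0,4,0.7,0,0,0,0],
    [0,4,0.7,0,0,0,0],
    [0,4,0.7,0,0,0,0],
    [0,4,0.7,0,0,0,0],
    [0,4,0.7,0,0,0,0]
  ]
}}

```text
clock: 24.1
position: [0.4639, 0.2841, 0.1308]
tool_rot: [-3.141, 0.001, 1.76]
force: [0.3, 0.1, -1.3]
grip_width: 0.0287
finger_force: 40.1
```

```bash
python3 - <<'E'
from workcell import bot
from h import *
s=bot.observe(); print(s["position"],s["tool_rot"],s["grip_width"])
goto(s,[.4635,.2887,.0205],.19+np.pi/2)
E
```

```text
[0.46392458 0.28414712 0.13083382] [-3.14111744e+00  7.23912730e-04  1.75983669e+00] 0.028716724023733722
shift cm [ 0.46  0.05 11.03] turn [-0.03  0.04 -0.05]
```

{"fn": "servo_tool", "kwargs": {
  "plan": [
    [0,0.4,0,2.5,0,0,0],
    [0,0.4,0,5,0,0,0],
    [0,0.4,0,7.5,0,0,0],
    [0,0.4,0,9.5,0,0,0],
    [0,0.4,0,10.5,0,0,0],
    [0,0.4,0,10.9,0,0,0],
    [0,0.4,0,10.9,0,0,0],
    [0,0.4,0,10.9,0,0,0]
  ]
}}

```text
clock: 24.9
position: [0.4634, 0.2895, 0.0229]
tool_rot: [3.141, -0.0, 1.761]
force: [0.9, 1.0, -0.7]
grip_width: 0.0286
finger_force: 40.1
```

{"fn": "servo_tool", "kwargs": {
  "plan": [
    [0,0,0,0.15,0,0,0],
    [0,0,0,0.25,0,0,0],
    [0,0,0,0.25,0,0,0],
    [0,0,0,0.25,0,0,0]
  ]
}}

```text
clock: 25.3
position: [0.4633, 0.2895, 0.0201]
tool_rot: [3.141, -0.0, 1.761]
force: [-0.8, -2.0, 4.5]
grip_width: 0.0283
finger_force: 40.8
```

The box touches the floor. I'll release and withdraw upward, then back toward the carrier to clear the view.

{"fn": "servo_tool", "kwargs": {
  "plan": [
    [6.5,0,0,-0.05,0,0,0],
    [6.5,0,0,-0.05,0,0,0],
    [6.5,0,0,-0.05,0,0,0],
    [6.5,0,0,-0.05,0,0,0],
    [6.5,0,0,-2,0,0,0],
    [6.5,0,0,-5,0,0,0],
    [6.5,0,0,-9,0,0,0],
    [6.5,0,0,-13,0,0,0],
    [6.5,-3,0,-16,0,0,0],
    [6.5,-7,0,-18,0,0,0]
  ]
}}

```text
clock: 26.3
position: [0.4762, 0.2217, 0.2018]
tool_rot: [3.139, -0.001, 1.765]
force: [0.2, -0.5, 0.1]
grip_width: 0.065
finger_force: 0.0
```

{"fn": "servo_tool", "kwargs": {
  "plan": [
    [6.5,-2,0,0,0,0,0],
    [6.5,-2,0,0,0,0,0],
    [6.5,-2,0,0,0,0,0],
    [6.5,-2,0,0,0,0,0]
  ]
}}

```text
clock: 26.7
position: [0.4796, 0.202, 0.1994]
tool_rot: [-3.141, -0.0, 1.763]
force: [-0.5, -0.4, 0.5]
grip_width: 0.0652
finger_force: 0.0
```

My 14 picture views are used up, so the last check is numeric.

```bash
python3 - <<'E'
from workcell import bot
from h import *
s,c=wrist(bot,"w10"); f=c["frame"]
h=cv2.cvtColor(f,cv2.COLOR_BGR2HSV)
u=np.array([-np.sin(.19),np.cos(.19)]);v=np.array([np.cos(.19),np.sin(.19)]);o=np.array([.4822,.1915])
# rectified rack at floor height: saturation (cork saturated, samples clear/white/grey), 5 mm cells
for z in(.008,):
  for X in range(40,-41,-8):
    print("".join("%2d"%(h[int(q[1]),int(q[0]),1]//26) if 0<=q[0]<640 and 0<=q[1]<480 else " ." for q in (pr(c,[*(o+u*Y/1e3+v*X/1e3),z]) for Y in range(136,-137,-6))))
b=pr(c,[*(o+u*.033),.058]).astype(int); r=h[max(b[1]-40,0):b[1]+40,b[0]-40:b[0]+40]
m=(r[...,0]<14)&(r[...,1]>210)&(r[...,2]>150); yy,xx=np.nonzero(m)
print(len(xx), "orange at",bp(c,xx.mean()+b[0]-40,yy.mean()+max(b[1]-40,0),.058) if len(xx) else None, "expect",o+u*.033)
t=bot.grab_frame("top"); t0=np.load("top.npz")["frame"]
d=cv2.absdiff(t["frame"],t0).max(2); print("dish region max/mean diff",d[188:218,297:325].max(),d[188:218,297:325].mean())
E
```

```text
6 1 0 0 0 0 0 0 0 0 0 0 0 0 0 1 0 0 0 0 1 1 0 0 0 0 0 0 1 1 0 0 0 0 0 0 0 0 0 0 1 0 0 0 0 6
 5 4 4 4 5 6 7 7 6 5 5 5 6 7 7 6 7 7 7 7 7 7 7 7 7 7 7 7 7 7 7 7 7 7 7 7 7 7 7 7 7 7 7 7 7 7
 4 3 5 6 6 6 6 6 6 5 6 6 7 6 6 6 6 6 6 6 7 6 6 7 6 5 4 0 0 0 0 0 0 0 1 6 6 4 6 6 5 6 6 5 6 6
 4 3 5 4 3 4 4 4 2 6 6 6 6 6 6 6 3 3 3 6 6 6 7 7 4 2 1 0 0 0 0 0 0 0 1 6 6 6 5 5 1 1 0 0 0 1
 4 4 6 2 1 1 1 1 1 6 6 7 7 6 6 0 0 2 3 2 3 6 7 7 4 2 1 0 0 0 0 0 0 0 1 6 6 2 2 2 0 0 0 0 0 1
 5 5 6 2 1 1 1 1 0 6 6 6 7 6 4 0 2 2 8 8 2 6 7 7 4 2 0 0 0 0 0 0 0 0 1 6 6 2 2 4 1 0 0 0 0 1
 6 5 6 2 1 1 1 1 0 6 6 6 7 6 5 0 2 2 2 2 3 6 6 7 4 2 0 0 0 0 0 0 0 0 1 4 6 2 2 2 1 0 0 0 0 1
 7 7 6 3 1 1 0 2 2 6 6 6 7 6 6 6 0 0 3 2 6 6 7 7 3 2 0 0 0 0 0 0 0 0 1 6 5 5 5 5 0 1 2 2 0 1
 7 7 6 6 6 6 6 6 6 6 6 6 6 6 6 6 6 6 6 6 6 6 7 7 6 5 5 5 5 5 4 5 4 5 7 5 6 5 5 6 6 5 5 5 6 6
 7 7 7 6 6 6 6 6 7 7 7 7 7 7 7 7 7 7 7 7 7 7 7 6 6 7 7 7 7 7 7 7 7 7 7 7 7 7 7 7 7 7 7 7 7 7
 7 5 4 2 7 7 7 6 7 7 2 5 4 3 6 7 7 7 7 7 7 2 5 4 3 2 7 7 7 6 7 7 3 2 6 5 5 7 6 7 7 7 6 6 6 7
163 orange at [0.47396477 0.22703786 0.058     ] expect [0.47596766 0.22390614]
dish region max/mean diff 6 3.5773809523809526
```

The check shows one sample in each pocket, with cork visible around it. The vial's stone is over its pocket centre, as it would be standing upright, and the dish is unmoved. The gripper is clear of everything, so I'm handing in.

```bash
python3 -c "
from workcell import bot
print(bot.job_done())"
```

```text
the job is handed in; nothing more can be done
None
```

I filed all four samples in the rack in reverse order (left to right: small box, vial, large box, black-based box) and handed the job in at about 27 s of the 99 s; the last check was numeric rather than a picture, and no verdict came back.

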